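# Seat the ball-bottomed mini vise in its dished base

## Robot

A 7-joint arm with a two-finger parallel gripper is mounted at the origin on a cart in front of the work surface, level with it; the furniture and walls round the work are solid. World frame = base frame: x ahead of the robot, y to its left, z up, the work surface at z = 0. Lengths are in mm, angles in rad, forces in N, time in s.
With the tool pointing down it reaches from about 400 to 900 mm from the base axis. Payload 5.6 kg.
Tool frame: the origin (TCP) lies midway between the tips of the shut fingers; the grasp point (between the pads) lies 19 mm behind it; z points along the fingers, y is the line along which they close (so a half turn about z gives the same grasp; the last joint's range is limited). The gripper opens to 92 mm and grips with 3 to 60 N. Pads are 20 mm wide; open, the fingers measure 128 mm over their backs; the gripper's body (75 mm by 189 mm) begins 69 mm behind the grasp point.
Start: joints at [1.195, 0.468, -0.012, 1.603, 0.006, 1.071, -0.056], TCP at [212.307, -614.358, 181.492] pointing down, gripper open.
Joint ranges: [-2.53, 2.53], [-0.31, 2.02], [-1.57, 1.55], [0.28, 2.44], [-1.29, 4.43], [0.15, 1.84], [-2.92, 2.92]. Speed limits (rad/s): [2.57, 2.57, 3.14, 3.14, 3.14, 3.14, 3.14].

## Interface

Orientations are given as a rotation vector (axis times angle).
In Python, from cell import robot, grip, kin, viewer gives the robot as it stands. Calls block until the motion is done:
- robot.movep(position, orientation): joint-space move of the TCP to a pose.
- robot.servo_line(position, feed=150, rotation=None): straight line of the TCP; rotation=None keeps the orientation; feed is the mean speed in mm/s.
- robot.goto_joints(angles): joint-space move.
- grip(opening, newtons=None): opening from 0.0 (shut) to 1.0 (fully open); newtons is the grip in N (None keeps the last); returns when the fingers have stopped.
- robot.hold(seconds).
- kin.ik(position, orientation): joint angles nearest the present ones, or None.
- robot.observe(): the state.
- viewer.read_camera(name): name is "scene" or "top"; returns the picture (480x640x3 uint8, red, green, blue); there is no depth.
- viewer.camera_info(name): a dict with "camera_matrix" (3x3 intrinsics, pixels), "R" (3x3) and "t" (3): a world point X has camera coordinates R X + t. Camera axes: x right, y down, z forward; pixel columns grow to the right and rows downward; lengths in mm; the calibration is good to about 2 mm. A picture is of the moment at which its call begins. camera_info takes no time and is no camera call.
A pose or a line that the arm cannot do raises robot.IKError and nothing moves.
- robot.job_done(): hands the job in; it is judged then, once.
Trained networks look in the newest picture that a camera, given by its name, has taken for a name from the list of things; names that differ only in an ending like _2 or _b are one class to them, and where a whole thing is asked for, a point or a joint stands for the part that bears it (a point fixed in the world has none). Each returns a list of dicts, best first, with "confidence" (0 to 1); they miss things now and then, are a little off and sometimes report something else, mostly with a low value. They report only what shows in the picture. A call takes as long as a camera call. They do not tell look-alikes from the thing itself.
- viewer.silhouettes(name, camera): "mask" (480x640 bool, what is visible of it).
- viewer.pinpoint(name, camera): "at" ([x, y, z] in mm, in the coordinates of the camera as it stood for that picture, good to about 4 mm: a listed point, or the origin of a listed thing).
The state is a dict: "t": time; "joints": joint angles; "joint_velocities": joint speeds; "joint_torque": joint torques, N m; "tcp_pos": TCP position; "tcp_rot": TCP orientation; "contact_force": force on the tool from outside, world axes, zero at the start; "wrist_torque": the same for the moment, N m; "grip_width": opening from 0.0 (shut) to 1.0 (fully open); "grip_force": force on a finger pad.
Only numpy, scipy, OpenCV 4.12 (cv2) and the standard library are available. Lean on these libraries where they do the work, as an engineer would, in place of code of your own. Each camera call takes 0.05 s, during which the arm holds its last target. There are 200 camera calls.

## Task

Pick up the small blue ball-bottomed vise and set it upright in the larger dished base, the one with the blue rim, so that its round bottom is fully home and centred in the dish. Lower it into the dish before you let go; do not drop it. The small red-rimmed dish belongs to another tool and stays empty.

Things in the scene. Friction and masses are not known exactly. Their poses are not given: they have to be found in the camera images.
- ball_vise: Loose upright vise, 74 mm tall, under 0.6 kg, origin at centre of underside, z up. Steel ball bottom: radius 34 mm, centre 30 mm up, flat foot 32 mm wide; bottom-heavy, rights itself. On top a blue block with closed jaws, 36 to 74 mm up, 36 mm along x, 60 mm along y, centred: grasp across x about 56 mm up. Screw with T-bar sticks out at -y to 47 mm from the axis, 50 mm up.
- dish_blue: The vise's base: round grey dish with blue rim on a black foot, fixed to the desk. Origin: centre of underside, z up. Rim 36 mm high, 94 mm across. Seat: 45 degree cone, mouth 80 mm across at the rim, 24 mm across at 8 mm up; it centres the ball. With the vise home, the vise's origin is about 15 mm above this origin, on the axis, at any yaw.
- dish_red: Smaller dish of the same kind with a red rim, also fixed: 26 mm high, 56 mm across the rim, mouth 42 mm across. For another tool; the vise must not be set on it. Origin: centre of underside, on the desk; z up.
Not all that is in view belongs to the job. What is shaped like the dish_blue but purple is not meant.

How it is judged:
By the outcome, as a careful person would: the job done as asked, in the order asked, and still so for the second after the job is handed in, with the robot touching nothing.
It also fails if it takes over 38 s, if anything falls off the work surface, if the arm or the gripper's body presses on something with over 40 N, if the wrist force passes 120 N, or if a joint passes its speed limit or range.

## Working session

There is one attempt and no reset: what is moved stays moved. The work goes in short steps, each a Python script; the robot and the scene stay as the last script left them, time stands still between calls to the robot, and variables do not carry over. Pictures are saved under pics/ and viewed, at most 10 in all, crops included, and the job is handed in when it is done.

```bash
mkdir -p pics; cat > h.py <<'E'
from cell import robot, grip, kin, viewer
import numpy as np, cv2
def world(cam,p):
    i=viewer.camera_info(cam); return np.array(i["R"]).T@(np.array(p)-np.array(i["t"]))
def proj(cam,X):
    i=viewer.camera_info(cam); c=np.array(i["R"])@np.array(X)+np.array(i["t"]); q=np.array(i["camera_matrix"])@c; return q[:2]/q[2]
def ray(cam,u,v,z):
    i=viewer.camera_info(cam); R=np.array(i["R"]); d=R.T@np.linalg.inv(i["camera_matrix"])@[u,v,1]; o=-R.T@np.array(i["t"]); return o+d*(z-o[2])/d[2]
def snap(cam,f):
    im=viewer.read_camera(cam); cv2.imwrite('pics/'+f,im[:,:,::-1]); return im
E
python3 - <<'E'
from h import *
np.set_printoptions(precision=1,suppress=True)
for c in("scene","top"):
    snap(c,c+'0.png')
    for n in("ball_vise","dish_blue","dish_red"):
        for d in viewer.pinpoint(n,c): 
            w=world(c,d["at"]); print(c,n,round(d["confidence"],2),w,proj(c,w))
s=robot.observe(); print(s["t"],s["tcp_rot"],s["tcp_pos"],s["contact_force"])
E
```

```text
scene ball_vise 0.89 [ 514.1 -103.     0.2] [323.  235.2]
scene dish_blue 0.98 [571.7  33.9   0.3] [249.5 277.1]
scene dish_blue 0.97 [476.4 152.2   0.1] [263.6 359. ]
scene dish_blue 0.74 [382.4 -97.9   1.8] [396.6 261.7]
scene dish_red 0.6 [ 491.  -320.     0.2] [383.4 171.7]
top ball_vise 0.86 [513.2 -97.5  -3.2] [329.2 234.8]
top dish_blue 0.86 [ 389.4 -101.2   -0.9] [329.8 299.4]
top dish_blue 0.75 [574.   31.4   4.2] [263.5 201.8]
top dish_red 0.76 [ 496.9 -317.3    4.2] [444.1 245.2]
0.4 [-3.1 -0.5  0. ] [ 212.3 -614.3  181.4] [-0.6 -0.8 -0.1]
```

View pics/scene0.png

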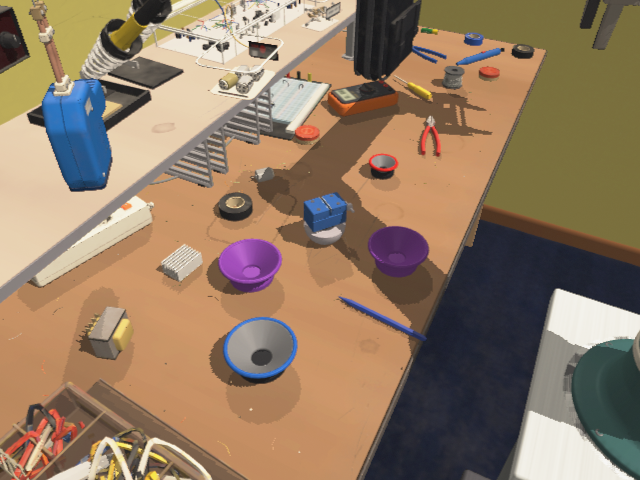

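View pics/top0.png

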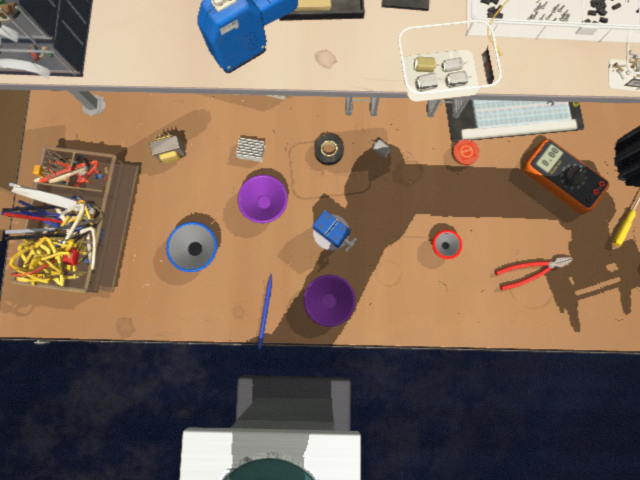

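The scene shows the vise at scene (325,218) / top (330,230), with its T-bar towards top (348,243). The blue-rim dish is at scene (261,348) / top (191,246). The purple look-alikes are at top (262,198) and (329,300), and the red dish is at top (447,244). Next I'll refine the vise and dish poses by fitting the model to the colour masks in both views.

```bash
cat > fit.py <<'E'
from h import *
from scipy.optimize import minimize
def bluemask(im,c,r):
    hsv=cv2.cvtColor(im,cv2.COLOR_RGB2HSV); m=cv2.inRange(hsv,(100,110,35),(124,255,255))
    k=np.zeros_like(m); cv2.circle(k,tuple(int(a) for a in c),r,255,-1); m&=k
    return m
def hull(m):
    n,l,s,_=cv2.connectedComponentsWithStats(m); pts=np.vstack([np.argwhere(l==i)[:,::-1] for i in range(1,n) if s[i,4]>15])
    return cv2.convexHull(pts.astype(np.int32))
def fill(p):
    m=np.zeros((1920,2560),np.float32); cv2.fillConvexPoly(m,cv2.convexHull((np.asarray(p,np.float32).reshape(-1,1,2)*4+1.5).astype(np.int32)),1.); return cv2.GaussianBlur(m,(0,0),4)[::2,::2]
def fit(pts_of,x0,obs,cams,step):
    T={c:fill(obs[c]) for c in cams}
    def cost(x):
        P=pts_of(x); return sum(np.abs(fill([proj(c,p) for p in P])-T[c]).sum()/T[c].sum() for c in cams)
    s=np.vstack([x0]+[np.array(x0)+np.eye(len(x0))[i]*step[i] for i in range(len(x0))])
    return minimize(cost,x0,method="Nelder-Mead",options=dict(initial_simplex=s,xatol=.05,fatol=1e-4,maxiter=120))
def box(x,z=0):
    c,s=np.cos(x[2]),np.sin(x[2])
    return [(x[0]+c*a-s*b,x[1]+s*a+c*b,h+z) for a in(-18,18) for b in(-30,30) for h in(36,74)]
def rim(x):
    t=np.linspace(0,2*np.pi,48); return [(x[0]+47*np.cos(a),x[1]+47*np.sin(a),36.) for a in t]
E
python3 - <<'E'
from fit import *
ims={c:cv2.imread(f'pics/{c}0.png')[:,:,::-1].copy() for c in("scene","top")}
V={"scene":(326,211),"top":(332,230)}; D={"scene":(261,348),"top":(191,246)}
np.set_printoptions(precision=2,suppress=True)
ov=[hull(bluemask(ims["scene"],V["scene"],34)),hull(bluemask(ims["top"],V["top"],28))]
od=[hull(bluemask(ims["scene"],D["scene"],45)),hull(bluemask(ims["top"],D["top"],34))]
ov=dict(zip(V,ov)); od=dict(zip(V,od))
for cams in(["scene","top"],["scene"],["top"]):
    for y in(.6,):
        r=fit(box,[514,-100,-y],ov,cams,[6,6,.3]); print(cams,"vise",r.x,r.fun)
    r2=fit(rim,[476,152],od,cams,[6,6]); print("dish",r2.x,r2.fun)
    if len(cams)==2: xv,xd=r.x,r2.x
for c in V: print(c,viewer.camera_info(c)["R"].T@-np.array(viewer.camera_info(c)["t"]))
out=[]
for c in V:
    im=cv2.resize(ims[c][:,:,::-1],None,fx=4,fy=4,interpolation=cv2.INTER_CUBIC)
    for P in(box(xv),rim(xd)):
        h=cv2.convexHull(np.array([proj(c,p)*4+1.5 for p in P],np.float32)).astype(int); cv2.polylines(im,[h],True,(0,255,0),1)
    for p in [(xv[0]+47*np.sin(xv[2]),xv[1]-47*np.cos(xv[2]),50)]: cv2.circle(im,tuple((proj(c,p)*4).astype(int)),4,(0,0,255),-1)
    for k in(V,D):
        u,v=k[c]; out.append(im[v*4-150:v*4+150,u*4-200:u*4+200])
cv2.imwrite('pics/fit.png',np.vstack([np.hstack(out[:2]),np.hstack(out[2:])]))
E
```

```text
['scene', 'top'] vise [512.39 -99.93  -0.66] 0.2375597357749939Traceback (most recent call last):
  File "<stdin>", line 11, in <module>
  File "fit.py", line 17, in fit
    return minimize(cost,x0,method="Nelder-Mead",options=dict(initial_simplex=s,xatol=.05,fatol=1e-4,maxiter=120))
    res = _minimize_neldermead(fun, x0, args, callback, bounds=bounds,
                               **options)
    fxcc = func(xcc)
    fx = function(np.copy(x), *(wrapper_args + args))
  File "fit.py", line 15, in cost
    P=pts_of(x); return sum(np.abs(fill([proj(c,p) for p in P])-T[c]).sum()/T[c].sum() for c in cams)
                        ~~~^^^^^^^^^^^^^^^^^^^^^^^^^^^^^^^^^^^^^^^^^^^^^^^^^^^^^^^^^^^^^^^^^^^^^^^^^^
  File "fit.py", line 15, in <genexpr>
    P=pts_of(x); return sum(np.abs(fill([proj(c,p) for p in P])-T[c]).sum()/T[c].sum() for c in cams)
                                         ~~~~^^^^^
  File "h.py", line 6, in proj
    i=viewer.camera_info(cam); c=np.array(i["R"])@np.array(X)+np.array(i["t"]); q=np.array(i["camera_matrix"])@c; return q[:2]/q[2]
ValueError: time passes only in moves, steps and waits
```

```bash
sed -i 's/^def world/_c={}\ndef info(c):\n    if c not in _c: _c[c]=viewer.camera_info(c)\n    return _c[c]\ndef world/; s/i=viewer.camera_info(cam)/i=info(cam)/' h.py
cat > run.py <<'E'
from fit import *
ims={c:cv2.imread(f'pics/{c}0.png')[:,:,::-1].copy() for c in("scene","top")}
V={"scene":(326,211),"top":(332,230)}; D={"scene":(261,348),"top":(191,246)}
np.set_printoptions(precision=2,suppress=True)
ov=dict(scene=hull(bluemask(ims["scene"],V["scene"],34)),top=hull(bluemask(ims["top"],V["top"],28)))
od=dict(scene=hull(bluemask(ims["scene"],D["scene"],45)),top=hull(bluemask(ims["top"],D["top"],34)))
for cams in(["scene","top"],["scene"],["top"]):
    r=fit(box,[514,-100,-.6],ov,cams,[6,6,.3]); print(cams,"vise",r.x,r.fun)
    r2=fit(rim,[476,152],od,cams,[6,6]); print("dish",r2.x,r2.fun)
    if len(cams)==2: xv,xd=r.x,r2.x
out=[]
for c in V:
    print(c,-np.array(info(c)["R"]).T@np.array(info(c)["t"]))
    im=cv2.resize(ims[c][:,:,::-1],None,fx=4,fy=4,interpolation=cv2.INTER_CUBIC)
    for P,o in((box(xv),ov),(rim(xd),od)):
        h=cv2.convexHull(np.array([proj(c,p)*4+1.5 for p in P],np.float32)).astype(int); cv2.polylines(im,[h],True,(0,255,0),1)
        cv2.polylines(im,[o[c]*4+1],True,(0,255,255),1)
    p=(xv[0]+47*np.sin(xv[2]),xv[1]-47*np.cos(xv[2]),50); cv2.circle(im,tuple((proj(c,p)*4).astype(int)),4,(0,0,255),-1)
    for k in(V,D):
        u,v=k[c]; out.append(im[v*4-150:v*4+150,u*4-200:u*4+200])
cv2.imwrite('pics/fit.png',np.vstack([np.hstack(out[:2]),np.hstack(out[2:])]))
E
python3 run.py
```

```text
['scene', 'top'] vise [512.39 -99.93  -0.66] 0.2375597357749939
dish [477.49 157.17] 0.11925013363361359
['scene'] vise [511.85 -99.77  -0.67] 0.11089509725570679
dish [475.51 157.96] 0.025811729952692986
['top'] vise [ 512.79 -100.12   -0.66] 0.1170588955283165
dish [478.79 155.76] 0.041327860206365585
scene [229.05 499.48 597.59]
top [347.93 -89.57 893.42]
```

View pics/fit.png

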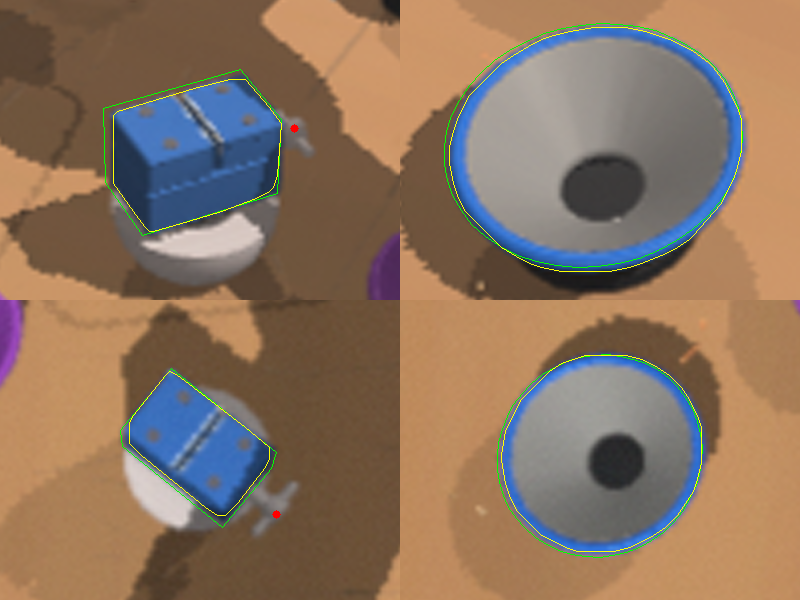

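The fits match: the vise is at (512,-100) with yaw -0.66, and the dish is at (477.5,157). The T-bar lies on the -y side as modelled, and the ball is cut flat below the block. Now I'll approach and grasp.

```bash
cat >> h.py <<'E'
from scipy.spatial.transform import Rotation as Ro
def down(a): return (Ro.from_euler('z',a)*Ro.from_euler('x',np.pi)).as_rotvec()
def st(l):
    s=robot.observe(); print(l,round(s["t"],2),np.round(s["tcp_pos"],1),"F",np.round(s["contact_force"],1),"g",round(s["grip_width"],3),round(float(np.max(s["grip_force"])),1)); return s
E
python3 - <<'E'
from h import *
best=None
for a in(.911,.911-np.pi):
    qs=[kin.ik(p,down(a)) for p in([512.4,-99.9,140],[512.4,-99.9,40],[477.5,157,55],[477.5,157,150])]
    print(a,[None if q is None else np.round(q,2) for q in qs])
    if all(q is not None for q in qs) and (best is None or abs(qs[0][6])<best[1]): best=(a,abs(qs[0][6]))
a=best[0]; print(a)
robot.movep([512.4,-99.9,140],down(a)); st("pre")
robot.servo_line([512.4,-99.9,40],feed=80); st("low")
grip(0.0,25); st("gripped")
E
```

```text
0.911 [array([ 0.52,  0.35, -0.47,  1.93,  0.2 ,  0.91, -0.71]), array([ 0.47,  0.5 , -0.42,  2.  ,  0.31,  0.71, -0.8 ]), array([ 0.35,  0.61, -0.93,  2.01,  0.66,  0.85, -1.62]), array([ 0.46,  0.49, -1.06,  1.94,  0.5 ,  1.01, -1.49])]
-2.230592653589793 [array([ 1.07,  0.73, -1.32,  1.9 ,  0.78,  1.16,  1.94]), array([ 1.05,  0.99, -1.33,  1.97,  1.08,  1.17,  1.74]), array([ 0.56,  0.91, -1.33,  2.  ,  1.02,  1.13,  1.25]), array([ 0.59,  0.66, -1.31,  1.94,  0.71,  1.13,  1.47])]
0.911
pre 2.54 [ 512.4 -101.3  140. ] F [ 0.4 -0.1  0.6] g 0.998 0.0
low 3.94 [ 512.8 -100.    40.5] F [ 0.2 -0.1  0.7] g 1.0 0.0
gripped 4.88 [512.2 -99.8  40. ] F [-1.3  1.2  0.2] g 0.368 25.0
```

```bash
python3 - <<'E'
from h import *
robot.servo_line([512.4,-99.9,140],feed=100); robot.hold(.3); st("lift")
robot.servo_line([477.5,157,140],feed=130); robot.hold(.3); st("over")
a=snap("scene","s1.png"); b=snap("top","t1.png")
c1=a[160:400,100:420]; c2=b[130:370,60:380]
cv2.imwrite("pics/over.png",cv2.resize(np.vstack([c1,c2]),None,fx=1.25,fy=1.25)[:,:,::-1])
E
```

```text
lift 6.33 [512.2 -99.8 139.6] F [ 0.1 -0.2 -0.1] g 0.008 0.0
over 8.77 [477.6 156.8 140. ] F [ 0.5  0.4 -0.2] g 0.006 0.0
```

View pics/over.png

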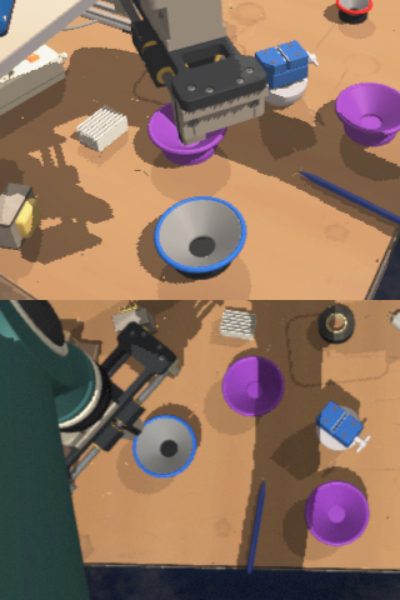

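The vise slipped out during the lift and is standing at about its old spot. It is visible in both views (crop positions: scene (282,62), top (340,425)). I'll refit its pose and regrasp at the stated height with full grip force.

```bash
cat > run2.py <<'E'
from fit import *
np.set_printoptions(precision=2,suppress=True)
ims={c:cv2.imread(f'pics/{f}.png')[:,:,::-1].copy() for c,f in(("scene","s1"),("top","t1"))}
V={"scene":(326,211),"top":(332,230)}
ov=dict(scene=hull(bluemask(ims["scene"],V["scene"],34)),top=hull(bluemask(ims["top"],V["top"],28)))
for cams in(["scene","top"],["scene"],["top"]):
    r=fit(box,[512,-100,-.6],ov,cams,[6,6,.3]); print(cams,"vise",r.x,r.fun)
    if len(cams)==2: xv=r.x
out=[]
for c in V:
    im=cv2.resize(ims[c][:,:,::-1],None,fx=4,fy=4,interpolation=cv2.INTER_CUBIC)
    h=cv2.convexHull(np.array([proj(c,p)*4+1.5 for p in box(xv)],np.float32)).astype(int); cv2.polylines(im,[h],True,(0,255,0),1)
    u,v=V[c]; out.append(im[v*4-180:v*4+180,u*4-200:u*4+200])
cv2.imwrite('pics/fit2.png',np.hstack(out))
E
python3 run2.py
```

```text
['scene', 'top'] vise [512.42 -99.46  -0.67] 0.35405898094177246
['scene'] vise [ 509.75 -100.05   -0.88] 0.21575966477394104
['top'] vise [ 512.21 -100.93   -0.65] 0.12722080945968628
```

View pics/fit2.png

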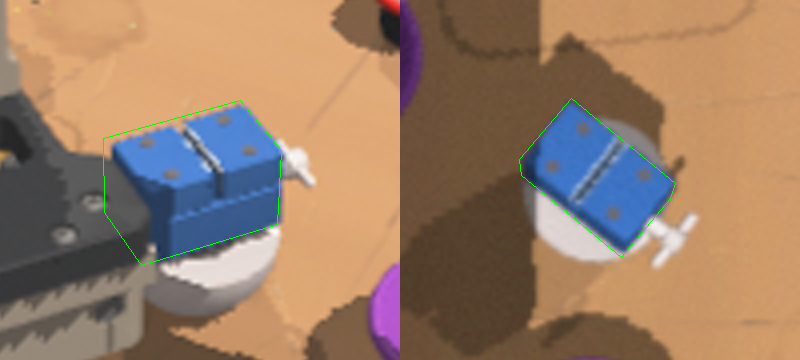

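The vise has not moved (512.3,-100, yaw -0.66). I'll regrasp at 60 N, about 57 mm up, lift slowly and check the grip on the way.

```bash
python3 - <<'E'
from h import *
robot.servo_line([477.5,157,150],feed=150)
grip(1.0)
robot.movep([512.3,-100,140],down(.911))
robot.servo_line([512.3,-100,38],feed=90); st("low")
grip(0.0,60); robot.hold(.3); st("gripped")
robot.servo_line([512.3,-100,50],feed=25); robot.hold(.2); st("lift12")
E
```

```text
low 12.79 [ 512.8 -100.1   38.6] F [-0.7 -0.7  1. ] g 1.001 0.0
gripped 14.03 [512.2 -99.9  38. ] F [-1.3  1.4  0.4] g 0.368 60.0
lift12 14.86 [ 512.2 -100.    49.9] F [-0.  -0.4 -4.8] g 0.372 60.0
```

The grip now holds, carrying about 4.8 N. Lift and carry gently.

```bash
python3 - <<'E'
from h import *
robot.servo_line([512.3,-100,125],feed=70); s=st("lift")
if s["grip_width"]>.3:
    robot.servo_line([477.5,157,125],feed=110); robot.hold(.3); st("over")
    a=snap("scene","s2.png"); b=snap("top","t2.png")
    cv2.imwrite("pics/over2.png",cv2.resize(np.hstack([a[200:400,160:360],b[150:350,90:290]]),None,fx=2,fy=2,interpolation=cv2.INTER_CUBIC)[:,:,::-1])
E
```

```text
lift 16.08 [ 511.8 -100.   124.5] F [ 0.1 -0.3 -4.7] g 0.369 60.0
over 18.89 [477.5 156.9 125. ] F [ 0.  -0.4 -3.6] g 0.368 60.0
```

View pics/over2.png

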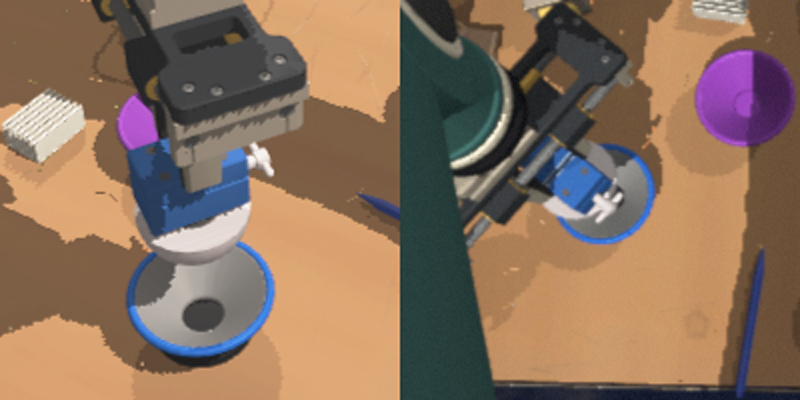

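The vise is held above the blue dish, with its T-bar at scene (291,279) and top (192,253). I'll check the tilt by triangulating the T-bar against its expected position.

```bash
python3 - <<'E'
from fit import *
np.set_printoptions(precision=1,suppress=True)
y=-.66; o=np.array([477.5,157,87.]); R0=Ro.from_euler('z',y)
tb=np.array([0,-45,50.])
for c in("scene","top"): print(c,"level T-bar",proj(c,o+R0.apply(tb)))
A=[np.array(info(c)["camera_matrix"])@np.c_[info(c)["R"],info(c)["t"]] for c in("scene","top")]
X=cv2.triangulatePoints(A[0],A[1],np.array([[291.],[279]]),np.array([[192.5],[253.5]])); X=(X[:3]/X[3]).ravel(); print("tri",X,"in vise frame",R0.inv().apply(X-o))
ims={c:cv2.imread(f'pics/{f}.png') for c,f in(("scene","s2"),("top","t2"))}
out=[]
g=np.array([0,0,57.])
for c,(u,v) in(("scene",(260,280)),("top",(180,245))):
    im=cv2.resize(ims[c],None,fx=5,fy=5,interpolation=cv2.INTER_CUBIC)
    for t,col in((0,(0,255,0)),(.35,(0,255,255))):
        T=Ro.from_euler('x',t)
        B=[o+R0.apply(g+T.apply(np.array([a,b,h])-g)) for a in(-18,18) for b in(-30,30) for h in(36,74)]
        Q=[tuple((proj(c,p)*5+2).astype(int)) for p in B]
        for i in range(8):
            for k in(1,2,4):
                if i&k==0: cv2.line(im,Q[i],Q[i|k],col,1)
        cv2.circle(im,tuple((proj(c,o+R0.apply(g+T.apply(tb-g)))*5+2).astype(int)),5,col,-1)
    out.append(im[v*5-250:v*5+250,u*5-200:u*5+200])
cv2.imwrite("pics/tilt.png",np.hstack(out))
E
```

```text
scene level T-bar [289.7 278.7]
top level T-bar [194.1 254.5]
tri [449.2 122.9 138.9] in vise frame [ -1.5 -44.3  51.9]
```

View pics/tilt.png

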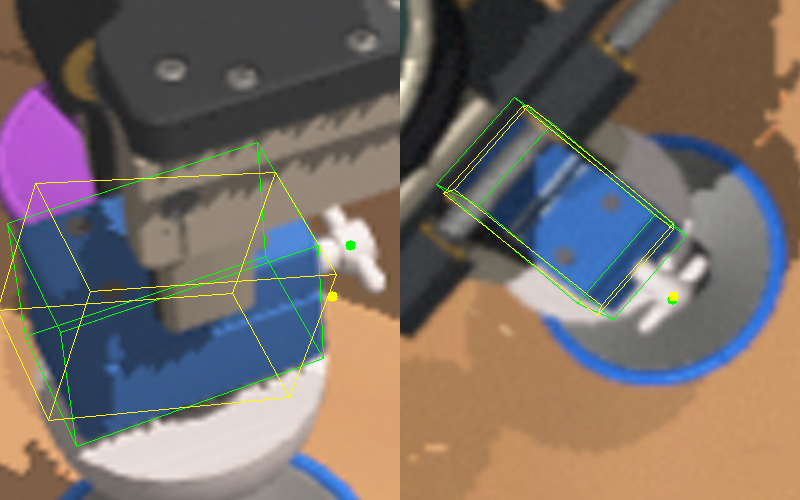

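The level model (green) lies on the image, so the vise is upright in the grip. I'll lower it with force monitoring, shifting along any sideways reaction so the cone centres it.

```bash
python3 - <<'E'
from h import *
robot.servo_line([477.5,157,62],feed=90); robot.hold(.15); s=st("above")
F0=np.array(s["contact_force"]); p=np.array([477.5,157,62.])
for k in range(22):
    p[2]-=1.0; robot.servo_line(p,feed=20); s=robot.observe(); F=np.array(s["contact_force"])-F0
    if np.linalg.norm(F)>2: print(p,np.round(F,1))
    h=np.linalg.norm(F[:2])
    if F[2]>12 or p[2]<=51.5: break
    if h>2 and F[2]>1.5: p[:2]+=.8*F[:2]/h
st("end")
E
```

```text
above 19.99 [478.1 157.2  62.6] F [ 0.4  0.3 -4.2] g 0.366 60.0
[477.5 157.   53. ] [-0.7 -0.7  1.8]
[477.5 157.   52. ] [-1.4 -1.8  9.8]
[477.01718253 156.36212283  51.        ] [-2.5 -2.2 15.8]
end 22.74 [478.2 156.8  52.7] F [-2.1 -1.9 11.7] g 0.368 60.2
```

Contact came at z = 53, which is exactly the home height. Release, retreat and check.

```bash
python3 - <<'E'
from h import *
robot.servo_line([477.2,156.7,53],feed=20)
grip(0.55); robot.hold(.2); grip(1.0); st("open")
robot.servo_line([477.2,156.7,160],feed=90)
robot.movep([400,-150,220],down(.3)); robot.hold(.3); st("away")
a=snap("scene","s3.png"); b=snap("top","t3.png")
from fit import *
V={"scene":(257,316),"top":(187,243)}
out=[]
for c,im in(("scene",a),("top",b)):
    im=cv2.resize(im[:,:,::-1],None,fx=4,fy=4,interpolation=cv2.INTER_CUBIC)
    for P in(box([477.5,157,-.66],15),rim([477.5,157])):
        h=cv2.convexHull(np.array([proj(c,p)*4+1.5 for p in P],np.float32)).astype(int); cv2.polylines(im,[h],True,(0,255,0),1)
    u,v=V[c]; out.append(im[v*4-240:v*4+240,u*4-200:u*4+200])
cv2.imwrite('pics/final.png',np.hstack(out))
for c in V:
    for d in viewer.pinpoint("ball_vise",c): print(c,d["confidence"],world(c,d["at"]))
E
```

```text
open 24.38 [477.2 156.7  53. ] F [-0.1  0.4 -0.5] g 1.0 0.0
away 27.25 [ 400.3 -149.3  219.8] F [ 0.2 -0.3 -0.1] g 1.0 0.0
scene 0.72 [475.72018519 152.45167783  10.88176963]
top 0.64 [480.12661164 156.19841935  13.42031338]
```

View pics/final.png

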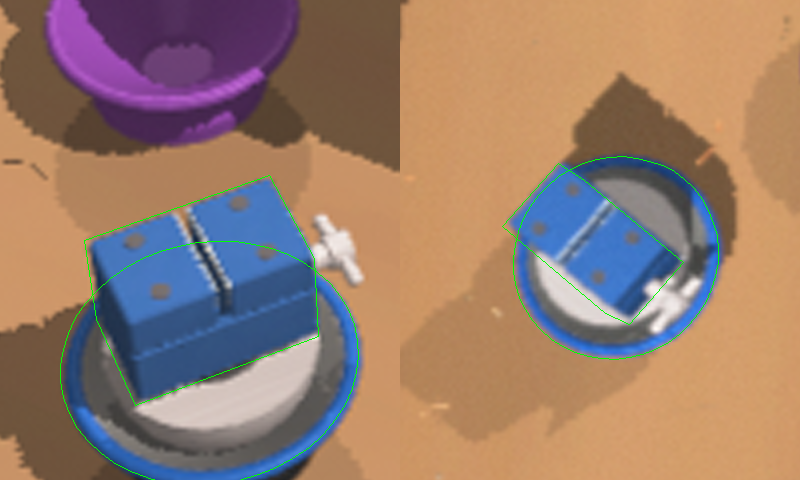

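The vise stands upright in the blue-rimmed dish. Its block matches the home-pose outline in both views, and the gripper is clear.

```bash
python3 -c "
from h import *
print(robot.job_done())"
```

```text
the job is handed in; nothing more can be done
None
```

The vise is upright, home and centred in the blue-rimmed dish, lowered until it touched before I released it and handed in at about 27 s; a first grasp at 25 N slipped on the lift and left the vise standing in place, so I regrasped at 60 N.

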